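# Unpack a lens barrel and hold it pressed into a sprung V-block

### The arm

A 7-joint arm with a two-finger parallel gripper is mounted at the origin on a cart in front of the work surface, level with it; the furniture and walls round the work are solid. World frame = base frame: x ahead of the robot, y to its left, z up, the work surface at z = 0. Lengths are in m, angles in rad, forces in N, time in s.
With the tool pointing down it reaches from about 0.4 to 0.85 m from the base axis. Payload 10.4 kg.
Tool frame: the origin (TCP) lies on the centre line of the jaws, within the pads' length; the fingertips stand 11 mm ahead of it and the grasp point (between the pads) lies 8 mm behind it (tip_reach is the distance from the TCP to the fingertips, in m); z points along the fingers, y is the line along which they close (so a half turn about z gives the same grasp; the last joint's range is limited). The gripper opens to 85 mm and grips with 20 to 120 N. Pads are 22 mm wide; open, the fingers measure 114 mm over their backs; the gripper's body (76 mm by 85 mm) begins 54 mm behind the grasp point. The pads swing forward as they close: fully open they stand 13 mm farther back than shut.
Start: joints at [1.102, 0.332, -0.065, 1.46, 0.022, 1.35, -0.088], TCP at [0.27, -0.564, 0.242] pointing down, gripper open.
Joint ranges: [-2.6, 2.6], [-0.5, 2.12], [-1.47, 1.34], [0.16, 2.42], [-1.27, 4.41], [0.06, 2.06], [-2.6, 2.6]. Speed limits (rad/s): [2.22, 2.22, 2.79, 2.79, 3.14, 3.14, 3.14].

### API

Orientations are given as a unit quaternion [x, y, z, w].
In Python, from workcell import get_obs, camera, hand_in, tip_reach gives the robot as it stands. The module is installed in compiled form; this text tells all that it offers.
- The arm moves only by the tool move_arm, never from a script. Its argument "plan" is a list of rows, each an object with "delta_pos": the shift along the tool's x, y, z in shares of 800 mm (1.0 is 800 mm), a list of three; "turn": the turn, a rotation vector about the tool's x, y, z in shares of pi rad (1.0 is pi rad), a list of three; "fingers": the closure, from 0 (fully open) to 1 (shut). A call has 1 to 12 rows; each row is the pose to reach, as a shift and turn from the pose commanded when the call began, along the tool's axes at that moment; what a row does not reach only later rows make up. A row lasts 1/8 s, in which the tool goes at most 62.5 mm and 10.7 degrees, less where a joint would pass 70% of its speed; a pose out of reach is approached as far as the arm can. Shift and turn numbers lie between -1 and 1, and a call with a number outside is refused. A call with a gripper value outside its range is refused whole. The fingers move at their own pace and stop on an object; "force" is the grip in N (left out, the last holds). Time passes only in rows, so rows that repeat a pose let the fingers close. It gives the time, the measured TCP pose, the force, the opening and the grip force at its end, in the units of the state.
- get_obs(): the state, without advancing time (a new reading comes with each control period).
- camera(name): name is "side" or "top"; returns a dict with "color" (400x640x3 uint8, red, green, blue), "range_z" (400x640 float32, m along the optical axis (not along the pixel's ray), 0 where there is no reading), "fx", "fy", "cx", "cy" (pixels), "k1" (the pictures are not rectified: a ray, as slopes to the right and down, at radius r is drawn at 1 + k1 r^2 times it, then the intrinsics apply), "R" (3x3) and "t" (3): a world point X has camera coordinates R X + t. Camera axes: x right, y down, z forward; pixel columns grow to the right and rows downward; lengths in m; the calibration is good to about 2 mm. A picture is of the moment at which its call begins.
- hand_in(): hands the job in; it is judged then, once.
The state is a dict: "clock": time; "joint_pos": joint angles; "joint_velocities": joint speeds; "tau": joint torques, N m; "position": TCP position; "ee_rot": TCP orientation; "ft_force": force on the tool from outside, world axes, zero at the start; "torque": the same for the moment, N m; "grip_width": opening from 0.0 (shut) to 1.0 (fully open); "grasp_force": force on a finger pad.
Only numpy, scipy, OpenCV 4.12 (cv2) and the standard library are available. Lean on these libraries where they do the work, as an engineer would, in place of code of your own. Each camera call takes 0.05 s, during which the arm holds its last target. There are 200 camera calls.

### The job

Fold both flaps of the small carton right back, well past upright, and lift out the black lens barrel. Lay it centred along the V-block so that it rests on both slanted sides, and press it straight down so that the sprung V sinks about half of its 8 mm stroke, never hard. Finish while still holding it pressed down like that, with the flaps left open and the glass, tin, stapler and marker left alone.

Things in the scene. Friction and masses are not known exactly. Their poses are not given: they have to be found in the camera images.
- carton: open cardboard carton, 124 (x) x 158 (y) x 60 (z) mm outside, 4 mm walls, fixed. Origin: centre of its underside; its +x points away from the robot. Inside, a white foam bed, top 10 mm above the desk, with four 7 mm high chocks (34 to 54 mm from the middle along x, 15 to 27 mm beside the barrel's axis); the middle 60 mm is free for fingers. One flap each hangs on the front (-x) and rear edge
- flap_front (a joint): angle of the front flap (at the carton's -x edge), rad: 0 lies flat over the box, 1.57 upright, 3.14 folded right back level, 4.2 hanging down outside (stop). Starts part open, leaning inward, at 1.05 to 1.4. The flap is cardboard, 42 mm long from the hinge, 150 mm wide, 3 mm thick; a stiff hinge (0.02 N m) lets it stay where it is left
- flap_rear (a joint): the same for the rear flap, at the carton's +x edge
- flap_front_hinge (a point): middle of the front flap's hinge line, 60 mm above the desk and 61 mm from the carton's middle; the line runs along the carton's y
- flap_rear_hinge (a point): the same for the rear flap
- flap_front_edge (a point): middle of the front flap's free edge
- flap_rear_edge (a point): middle of the rear flap's free edge
- lens: black lens barrel, a plain cylinder 36 mm in diameter and 100 mm long with thin metal rings, about 0.16 kg, loose. Origin: its middle, on the axis; its x is the axis. It lies in the carton along the carton's x (axis 28 mm above the desk) and may lie in the V-block either way round
- v_base: fixed blue base plate of the V-block, 112 (x) x 96 (y) x 10 (z) mm; origin: centre of its underside; the V groove runs along its x; fixed to the desk
- v_press (a joint): how far the sprung V has been pushed down, m: 0 at rest, 0.008 at the stop. The spring is preloaded: the V does not sink under the barrel alone; about 3 N more starts it, then 1.5 N per mm. The V also gives sideways (along its y) by up to 4 mm on rubber, 0.8 N per mm
- v_left: the two slanted aluminium pads (45 degrees) on the +y side of the V, one near each end, 30 to 44 mm from the middle along x; the 60 mm between is free for fingers, down to a plate whose top is 30 mm above the desk at rest. The pads' upper edges are 61 mm above the desk, 24 mm from the centre line
- v_right: the same on the -y side
- v_axis (a point): the point where the middle of the barrel's axis lies when it is seated and centred; it moves with the sprung V; 62 mm above the desk at rest; its x runs along the groove
- coffee_glass: glass of coffee, 78 mm wide, 88 mm high, loose; origin: centre of its underside; leave alone
- clip_tin: round green tin, 57 mm wide, 26 mm high, loose; origin: centre of its underside; leave alone
- stapler: black stapler, 36 x 128 x 43 mm, loose; origin: centre of its underside; leave alone
- marker_black: black marker pen lying, 17 x 132 x 17 mm, loose; origin: centre of its underside; leave alone
Mind the look-alikes: they are no part of the job. Leave any purple look-alike of the lens alone.

How it is judged:
On the way, in this order (a step that is already met when the one before it is completed fails the run):
1. both flaps are folded back past upright (beyond 1.9 rad) while the barrel still lies in the carton (value of joint each of flap_front, flap_rear above 1.9 rad and distance between lens and carton below 0.05 m), for 0.2 s.
2. the barrel is lifted clear of the carton (height (world z) of lens above 0.085 m and contact force between the fingers and lens above 1 N), for 0.2 s.
At the end, for the whole second after the job is handed in: Barrel held by the fingers in the V: 2.5 N or more on each slanted side, within 2 mm of its seat across and in height, parallel within 0.05 rad, centred along within 8 mm; the sprung V 2 to 7 mm down; nothing moving; both flaps beyond 1.9 rad (value of joint each of flap_front, flap_rear above 1.9 rad and contact force between lens and v_left above 2.5 N and contact force between lens and v_right above 2.5 N and value of joint v_press between 0.002 and 0.007 m and x of lens in the frame of v_axis between -0.008 and 0.008 m and distance between lens and v_axis below 0.0085 m and y of lens in the frame of v_axis between -0.002 and 0.002 m and z of lens in the frame of v_axis between -0.002 and 0.002 m and angle between the x axis of lens and the x axis of v_axis, either way round below 0.05 rad and contact force between the fingers and lens above 2 N and linear speed of lens below 0.01 m/s); the arm keeps its last pose, push and grip.
It fails at once if the barrel is pushed onto the V with more than 40 N on one side (contact force between lens and v_left above 40 N or contact force between lens and v_right above 40 N).
It fails at once if the glass, tin, stapler or marker is moved more than 20 mm (distance of any of coffee_glass, clip_tin, stapler, marker_black from where it was at the start of the episode above 0.02 m).
It also fails if it takes over 61 s, if anything falls off the work surface, if the arm or the gripper's body presses on something with over 40 N, if the wrist force passes 120 N, or if a joint passes its speed limit or range.

## Working session

There is one attempt and no reset: what is moved stays moved. The work goes in short steps, Python scripts to look and compute and a tool call to move; the robot and the scene stay as the last step left them, time stands still between calls to the robot, and variables do not carry over. Pictures are saved under pics/ and viewed, at most 10 in all, crops included, and the job is handed in when it is done.

Besides the shell and the picture viewer there is one more tool, called as a command line: name --argument value ..., lists and objects as JSON in quotes. move_arm: Moves the arm, as the interface text tells. Its arguments: {"type":"object","properties":{"plan":{"type":"array","items":{"type":"object","properties":{"delta_pos":{"type":"array","items":{"type":"number"}},"turn":{"type":"array","items":{"type":"number"}},"fingers":{"type":"number"}}}},"force":{"type":"number"}},"required":["plan"]}

```bash
mkdir -p pics; cat > h.py <<'E'
import numpy as np, cv2
from workcell import get_obs, camera, hand_in, tip_reach
def K(c): return np.array([[c['fx'],0,c['cx']],[0,c['fy'],c['cy']],[0,0,1.]])
def slopes(c,uv):
    return cv2.undistortPoints(np.array(uv,float).reshape(-1,1,2),K(c),np.array([c['k1'],0,0,0.])).reshape(-1,2)
def on_plane(c,uv,z):
    s=slopes(c,uv); d=np.c_[s,np.ones(len(s))]@c['R']; o=-c['R'].T@c['t']
    return o+d*((z-o[2])/d[:,2])[:,None]
def cloud(c):
    v,u=np.mgrid[0:400,0:640]; s=slopes(c,np.c_[u.ravel(),v.ravel()]); z=c['range_z'].ravel()[:,None]
    P=(np.c_[s,np.ones(len(s))]*z-c['t'])@c['R']; P[z[:,0]==0]=np.nan
    return P.reshape(400,640,3)
E
python3 - <<'E'
from h import *
o=get_obs(); print({k:np.round(v,3).tolist() for k,v in o.items()}, tip_reach)
for n in('top','side'):
    c=camera(n); cv2.imwrite(f'pics/{n}0.png',c['color'][:,:,::-1]); print(n,c['fx'],c['k1'],np.round(c['R'],3).tolist(),np.round(-c['R'].T@c['t'],3))
    np.savez(n+'0.npz',**c)
E
```

```text
{'clock': 0.0, 'joint_pos': [1.102, 0.333, -0.065, 1.461, 0.022, 1.35, -0.088], 'joint_velocities': [0.001, 0.0, -0.0, -0.001, -0.0, -0.0, -0.001], 'tau': [-0.0, -62.544, 0.049, -39.16, 0.016, 0.01, 0.0], 'position': [0.269, -0.564, 0.242], 'ee_rot': [0.975, 0.221, -0.0, -0.001], 'ft_force': [0.364, 0.393, -0.449], 'torque': [-0.067, 0.003, -0.003], 'grasp_force': 0.0, 'grip_width': 1.002} 0.011
top 365.7942252471964 -0.06724940089479746 [[-0.021, -0.999, -0.032], [-0.999, 0.022, -0.044], [0.045, 0.031, -0.999]] [ 0.586 -0.129  0.988]
side 457.0401085543184 -0.06447665422959717 [[-0.656, -0.755, -0.013], [-0.643, 0.567, -0.516], [0.397, -0.33, -0.857]] [0.224 0.214 0.969]
```

View pics/top0.png

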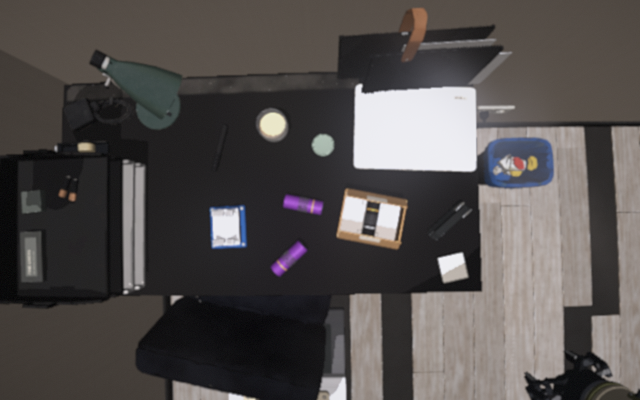

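View pics/side0.png

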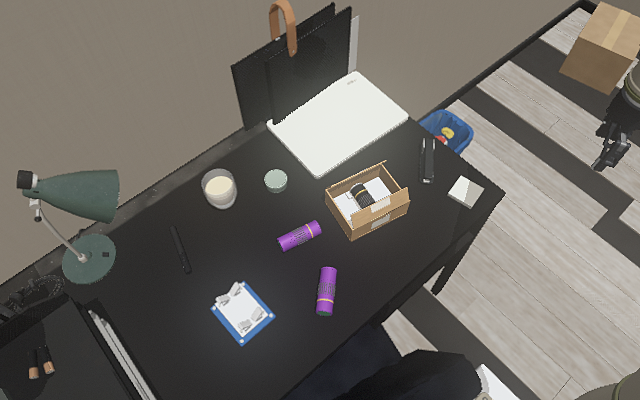

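The top view shows the carton at about (372,218), with the only black barrel inside it at about (371,218). The V-block (blue base) is at (228,227). The two purple cylinders at (303,204) and (289,259) are the look-alikes. The black one in the carton fits the description, so I'll confirm it in a crop and measure.

```bash
python3 - <<'E'
from h import *
T=dict(np.load('top0.npz'));S=dict(np.load('side0.npz'))
a=cv2.resize(T['color'][175:260,325:420],None,fx=6,fy=6)[:,:,::-1][:510]
b=cv2.resize(T['color'][195:260,200:257],None,fx=4,fy=4)[:,:,::-1]
im=np.zeros((510,800,3),np.uint8); im[:a.shape[0],:a.shape[1]]=a; im[:b.shape[0],571:571+b.shape[1]]=b
cv2.imwrite('pics/crop1.png',im)
a=cv2.resize(S['color'][150:245,315:420],None,fx=4,fy=4)[:,:,::-1]
b=cv2.resize(S['color'][270:355,200:285],None,fx=4,fy=4)[:,:,::-1]
im=np.zeros((400,780,3),np.uint8); im[:a.shape[0],:a.shape[1]]=a; im[:b.shape[0],430:430+b.shape[1]]=b
cv2.imwrite('pics/crop2.png',im)
for n,c in(('top',T),('side',S)):
    P=cloud(c); hsv=cv2.cvtColor(c['color'],cv2.COLOR_RGB2HSV); z=P[...,2]; X=P[...,0];Y=P[...,1]
    print(n,'valid',np.isfinite(z).mean())
    def rep(name,m):
        m=m.astype(np.uint8); k,l,st,ce=cv2.connectedComponentsWithStats(m)
        for i in range(1,k):
            if st[i,4]<60: continue
            q=P[l==i]; q=q[np.isfinite(q[:,2])]
            if len(q)<20: continue
            r=cv2.minAreaRect(q[:,:2].astype(np.float32)*1000)
            print(name,'px',np.round(ce[i]),'n',st[i,4],'xyz',np.round(np.median(q,0),3),'z10/90',np.round(np.percentile(q[:,2],[5,95]),3),'rect',np.round(r[0]),np.round(r[1]),round(r[2],1))
    area=(X>.3)&(X<.95)&(Y>-.6)&(Y<.5)
    rep('blue',cv2.inRange(hsv,(100,120,60),(125,255,255))*area)
    rep('cardboard',cv2.inRange(hsv,(8,60,60),(25,255,255))*area)
    rep('purple',cv2.inRange(hsv,(130,120,60),(160,255,255))*area)
    cx=(X>.45)&(X<.66)&(Y>-.36)&(Y<-.18)
    rep('lens?',cx&(hsv[...,2]<70)&(z>.02)&(z<.06))
    rep('v-high',(X>.4)&(X<.7)&(Y>.04)&(Y<.25)&(z>.04))
    rep('items',area&(z>.012)&(z<.15))
E
```

```text
top valid 0.99609375
blue px [240. 230.] n 269 xyz [0.546 0.109 0.01 ] z10/90 [0.    0.014] rect [538. 124.] [ 76. 146.] 52.3
cardboard px [415.  35.] n 574 xyz [ 0.919 -0.299  0.323] z10/90 [0.246 0.345] rect [ 930. -300.] [27. 41.] 87.1
cardboard px [373. 220.] n 1243 xyz [ 0.557 -0.24   0.068] z10/90 [0.    0.098] rect [ 572. -240.] [178. 140.] 77.7
cardboard px [ 72. 197.] n 67 xyz [0.638 0.472 0.181] z10/90 [0.171 0.185] rect [639. 478.] [25. 21.] 87.7
purple px [291. 202.] n 214 xyz [ 0.62  -0.026  0.034] z10/90 [0.001 0.039] rect [622. -24.] [46. 38.] 77.4
purple px [318. 207.] n 106 xyz [ 0.605 -0.097  0.033] z10/90 [0.001 0.038] rect [606. -96.] [20. 37.] 77.5
purple px [297. 250.] n 222 xyz [ 0.495 -0.04   0.034] z10/90 [0.003 0.039] rect [493. -39.] [38. 40.] 43.5
purple px [277. 269.] n 121 xyz [0.444 0.016 0.033] z10/90 [-0.     0.038] rect [442.  18.] [38. 30.] 43.7
lens? px [369. 216.] n 65 xyz [ 0.582 -0.226  0.044] z10/90 [0.041 0.049] rect [ 574. -232.] [26. 35.] 80.2
v-high px [217. 213.] n 63 xyz [0.595 0.165 0.052] z10/90 [0.043 0.061] rect [597. 167.] [25. 13.] 
[... 3732 characters left out ...]
 0.031] z10/90 [0.017 0.036] rect [614. -56.] [101.  36.] 77.5
items px [180. 249.] n 260 xyz [0.772 0.172 0.015] z10/90 [0.012 0.018] rect [774. 171.] [ 15. 128.] 75.7
items px [ 87. 256.] n 1564 xyz [0.888 0.348 0.016] z10/90 [0.013 0.093] rect [897. 347.] [114. 116.] 56.3
items px [326. 291.] n 793 xyz [ 0.47  -0.012  0.031] z10/90 [0.02  0.036] rect [473. -15.] [ 37. 102.] 42.6
items px [ 42. 284.] n 318 xyz [0.906 0.454 0.022] z10/90 [0.014 0.04 ] rect [895. 460.] [85. 54.] 62.4
items px [240. 309.] n 1490 xyz [0.559 0.151 0.03 ] z10/90 [0.026 0.056] rect [560. 148.] [102.  75.] 0.3
items px [113. 353.] n 1429 xyz [0.628 0.39  0.113] z10/90 [0.056 0.122] rect [623. 391.] [229.  14.] 0.6
```

View pics/crop1.png

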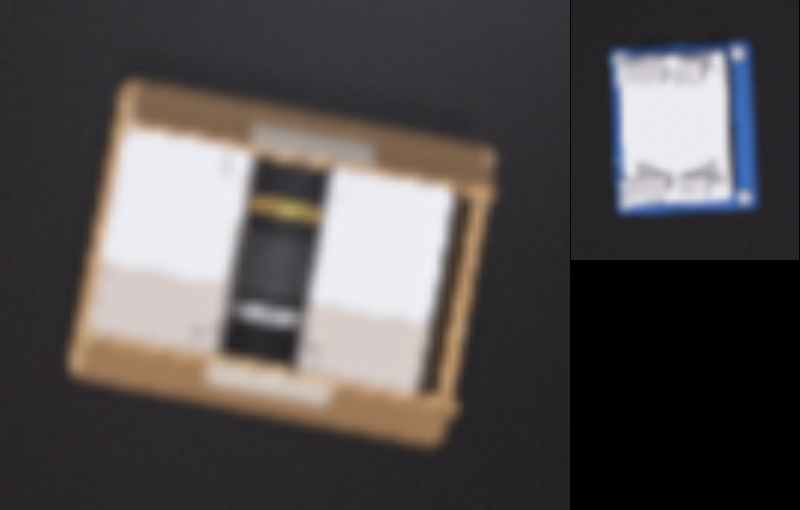

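View pics/crop2.png

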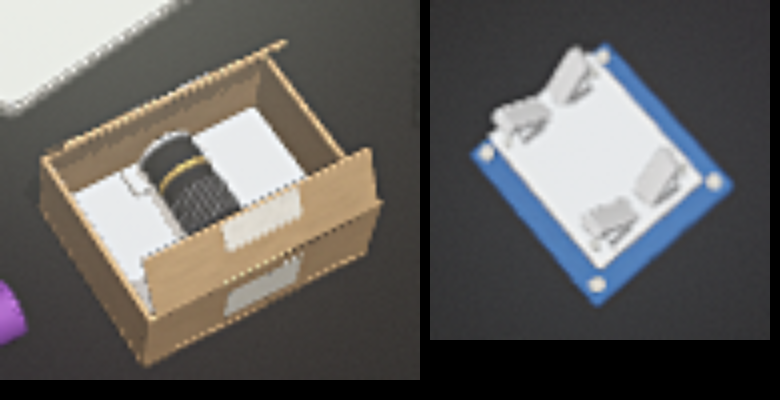

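The crops confirm it: a black barrel with a gold ring lies in the carton along carton x (crop 1, about (275,265)). Both flaps lean inward, and the V groove runs along world x. Depth from the two views agrees:

| Thing | Centre x, y (m) | Yaw | Height (m) |
|---|---|---|---|
| Carton | (0.573, -0.2325) | -12° | flap edges about 0.097 |
| V-block | (0.558, 0.149) | +1.7° | pad tops about 0.060 |

The heights and sizes match the text. Next I move above the carton with the fingers shut.

Careful with the scale: shifts go in shares of 800 mm and turns go in shares of pi rad. That gives: 0.417 m / 0.8 = 0.5213, -0.06 m / 0.8 = -0.075, 0.656 rad / 3.1416 = 0.2088.

move_arm --plan '[{"delta_pos": [0.0625, -0.025, 0], "turn": [0, 0, 0.0255], "fingers": 1}, {"delta_pos": [0.125, -0.05, 0], "turn": [0, 0, 0.0509], "fingers": 1}, {"delta_pos": [0.1875, -0.075, 0], "turn": [0, 0, 0.0764], "fingers": 1}, {"delta_pos": [0.25, -0.1, 0], "turn": [0, 0, 0.1019], "fingers": 1}, {"delta_pos": [0.3125, -0.125, 0], "turn": [0, 0, 0.1273], "fingers": 1}, {"delta_pos": [0.375, -0.15, 0], "turn": [0, 0, 0.1528], "fingers": 1}, {"delta_pos": [0.4375, -0.175, 0], "turn": [0, 0, 0.1783], "fingers": 1}, {"delta_pos": [0.4875, -0.1963, 0], "turn": [0, 0, 0.1974], "fingers": 1}, {"delta_pos": [0.5213, -0.21, 0.025], "turn": [0, 0, 0.2088], "fingers": 1}, {"delta_pos": [0.5213, -0.21, 0.05], "turn": [0, 0, 0.2088], "fingers": 1}, {"delta_pos": [0.5213, -0.21, 0.05], "turn": [0, 0, 0.2088], "fingers": 1}]'

```text
clock: 1.48
position: [0.5724, -0.2321, 0.2004]
ee_rot: [0.995, -0.105, -0.002, -0.0]
ft_force: [-0.3, -0.0, -0.1]
grip_width: 0.003
grasp_force: 0.0
```

```bash
cat >> h.py <<'E'
from scipy.spatial.transform import Rotation as Ro
def go(p,yaw=None):
    o=get_obs(); R=Ro.from_quat(o['ee_rot']); M=R.as_matrix()
    print('t',round(o['clock'],2),'pos',np.round(o['position'],4),'yaw',round(np.degrees(np.arctan2(M[1,0],M[0,0])),2),'tz',np.round(M[:,2],3),'F',np.round(o['ft_force'],1),'grip',round(float(o['grip_width']),3),round(float(o['grasp_force']),1))
    if p is not None:
        print('delta',np.round(R.inv().apply(np.array(p)-o['position']),4))
    if yaw is not None:
        T=Ro.from_euler('z',yaw,degrees=True)*Ro.from_quat([1,0,0,0]); print('turn',np.round((R.inv()*T).as_rotvec(),4))
E
python3 -c "
from h import *
go([.573,-.2325,.086],-12)"
```

```text
t 1.48 pos [ 0.5724 -0.2321  0.2004] yaw -12.02 tz [-0.003  0.001 -1.   ] F [-0.3 -0.  -0.1] grip 0.003 0.0
delta [0.0011 0.0003 0.1144]
turn [-0.0004  0.0036 -0.0003]
```

In the tool's units: 0.114 m / 0.8 = 0.1425, 0.001 m / 0.8 = 0.0013, 0.0036 rad / 3.1416 = 0.0011.

move_arm --plan '[{"delta_pos": [0.0013, 0, 0.075], "turn": [0, 0.0011, 0], "fingers": 1}, {"delta_pos": [0.0013, 0, 0.125], "turn": [0, 0.0011, 0], "fingers": 1}, {"delta_pos": [0.0013, 0, 0.1425], "turn": [0, 0.0011, 0], "fingers": 1}, {"delta_pos": [-0.0188, 0, 0.1425], "turn": [0, 0.0011, 0], "fingers": 1}, {"delta_pos": [-0.0375, 0, 0.1425], "turn": [0, 0.0011, 0], "fingers": 1}, {"delta_pos": [-0.05, 0, 0.1425], "turn": [0, 0.0011, 0], "fingers": 1}, {"delta_pos": [-0.0625, 0, 0.1425], "turn": [0, 0.0011, 0], "fingers": 1}, {"delta_pos": [-0.075, 0, 0.1425], "turn": [0, 0.0011, 0], "fingers": 1}, {"delta_pos": [-0.0875, 0, 0.1425], "turn": [0, 0.0011, 0], "fingers": 1}, {"delta_pos": [-0.1, 0, 0.1425], "turn": [0, 0.0011, 0], "fingers": 1}, {"delta_pos": [-0.1088, 0, 0.1425], "turn": [0, 0.0011, 0], "fingers": 1}, {"delta_pos": [-0.1088, 0, 0.1425], "turn": [0, 0.0011, 0], "fingers": 1}]'

```text
clock: 2.98
position: [0.4877, -0.2144, 0.0883]
ee_rot: [0.994, -0.105, 0.002, 0.0]
ft_force: [0.4, -0.3, -0.2]
grip_width: -0.003
grasp_force: 0.0
```

In the tool's units: 0.174 m / 0.8 = 0.2175, 0.105 m / 0.8 = 0.1313.

move_arm --plan '[{"delta_pos": [0.05, 0, 0], "turn": [0, 0, 0], "fingers": 1}, {"delta_pos": [0.1, 0, 0], "turn": [0, 0, 0], "fingers": 1}, {"delta_pos": [0.1313, 0, 0], "turn": [0, 0, 0], "fingers": 1}, {"delta_pos": [0.1438, 0, 0], "turn": [0, 0, 0], "fingers": 1}, {"delta_pos": [0.1563, 0, 0], "turn": [0, 0, 0], "fingers": 1}, {"delta_pos": [0.1688, 0, 0], "turn": [0, 0, 0], "fingers": 1}, {"delta_pos": [0.1813, 0, 0], "turn": [0, 0, 0], "fingers": 1}, {"delta_pos": [0.1938, 0, 0], "turn": [0, 0, 0], "fingers": 1}, {"delta_pos": [0.2063, 0, 0], "turn": [0, 0, 0], "fingers": 1}, {"delta_pos": [0.2175, 0, 0], "turn": [0, 0, 0], "fingers": 1}, {"delta_pos": [0.2175, 0, 0], "turn": [0, 0, 0], "fingers": 1}]'

```text
clock: 4.35
position: [0.6591, -0.2507, 0.0888]
ee_rot: [0.994, -0.105, 0.002, 0.0]
ft_force: [0.1, -0.4, 0.0]
grip_width: -0.0
grasp_force: 0.0
```

In the tool's units: -0.25 m / 0.8 = -0.3125, -0.2 m / 0.8 = -0.25.

move_arm --plan '[{"delta_pos": [-0.0375, 0, -0.025], "turn": [0, 0, 0], "fingers": 0}, {"delta_pos": [-0.075, 0, -0.1], "turn": [0, 0, 0], "fingers": 0}, {"delta_pos": [-0.1088, 0, -0.15], "turn": [0, 0, 0], "fingers": 0}, {"delta_pos": [-0.1088, -0.0625, -0.175], "turn": [0, 0, 0], "fingers": 0}, {"delta_pos": [-0.1088, -0.125, -0.175], "turn": [0, 0, 0], "fingers": 0}, {"delta_pos": [-0.1088, -0.1875, -0.175], "turn": [0, 0, 0], "fingers": 0}, {"delta_pos": [-0.1088, -0.25, -0.175], "turn": [0, 0, 0], "fingers": 0}, {"delta_pos": [-0.1088, -0.3125, -0.175], "turn": [0, 0, 0], "fingers": 0}, {"delta_pos": [-0.1088, -0.3125, -0.175], "turn": [0, 0, 0], "fingers": 0}]'

```text
clock: 5.48
position: [0.6249, 0.0178, 0.2287]
ee_rot: [0.995, -0.101, 0.002, -0.001]
ft_force: [0.8, -0.9, -0.5]
grip_width: 1.001
grasp_force: 0.0
```

```bash
cat > look.py <<'E'
from h import *
import sys
go([.573,-.2325,.24],-12)
for n in('top','side'):
    c=camera(n); np.savez(n+sys.argv[1]+'.npz',**c); P=cloud(c)
    a=np.radians(-12); d=P[...,:2]-[.573,-.2325]
    cx=d@[np.cos(a),np.sin(a)]; cy=d@[-np.sin(a),np.cos(a)]; z=P[...,2]; V=c['color'].max(2)
    for s in(-1,1):
        m=(abs(cy)<.07)&(s*cx>.066)&(s*cx<.115)&(z>.03)&(z<.12)
        if m.sum()>5: print(n,'flap',s,m.sum(),'reach',np.round(np.percentile(s*cx[m],[2,98]),3),'slope/int',np.round(np.polyfit(s*cx[m]-.061,z[m]-.06,1),3))
    m=(abs(cx)<.056)&(abs(cy)<.03)&(z>.035)&(z<.05)
    print(n,'lens n',m.sum(),'cx',np.round(np.percentile(cx[m],[1,99]),4),'cy med/low/high',np.round([np.median(cy[m]),*np.percentile(cy[m],[2,98])],4),'ztop',np.round(np.percentile(z[m],98),4),'slope',np.round(np.polyfit(cx[m],cy[m],1),4))
    im=cv2.resize(c['color'][150:290,200:430],None,fx=3,fy=3,interpolation=cv2.INTER_CUBIC)[:,:,::-1]; cv2.imwrite(f'pics/{n}{sys.argv[1]}.png',im)
E
python3 look.py 1
```

```text
t 5.47 pos [0.6249 0.0178 0.2287] yaw -11.62 tz [ 0.004  0.002 -1.   ] F [ 0.8 -0.9 -0.5] grip 1.001 0.0
delta [-0.0004  0.2556 -0.0119]
turn [-0.0024 -0.0034  0.0067]
top flap -1 752 reach [0.067 0.098] slope/int [0.45  0.002]
top flap 1 762 reach [0.067 0.098] slope/int [0.522 0.001]
top lens n 486 cx [-0.0497  0.0458] cy med/low/high [ 0.0018 -0.0154  0.0172] ztop 0.0494 slope [0.0005 0.0015]
side flap -1 686 reach [0.067 0.099] slope/int [ 0.446 -0.   ]
side flap 1 470 reach [0.067 0.099] slope/int [ 0.52  -0.002]
side lens n 473 cx [-0.049  0.047] cy med/low/high [ 0.0035 -0.0145  0.0164] ztop 0.0474 slope [0.0073 0.0026]
```

View pics/side1.png

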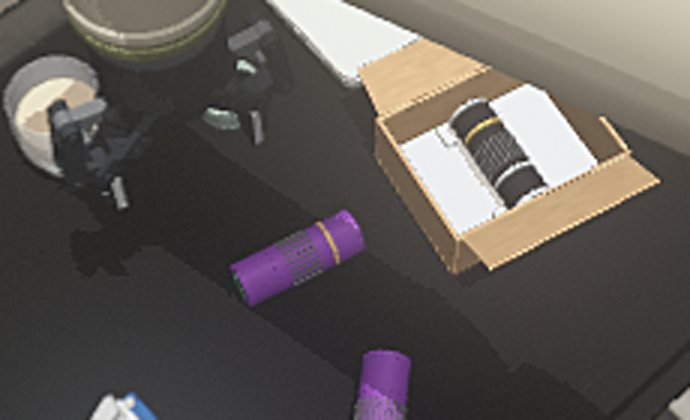

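Both flaps are folded back to about 2.7 rad (slope about 0.5 outward), and the barrel still lies in the carton, centred near (0.572, -0.231). Now I go above it.

In the tool's units: 0.25 m / 0.8 = 0.3125, 0.23 m / 0.8 = 0.2875.

move_arm --plan '[{"delta_pos": [0, 0.075, 0], "turn": [0, 0, 0], "fingers": 0}, {"delta_pos": [0, 0.15, 0], "turn": [0, 0, 0], "fingers": 0}, {"delta_pos": [0, 0.225, 0], "turn": [0, 0, 0], "fingers": 0}, {"delta_pos": [0, 0.2875, 0], "turn": [0, 0, 0], "fingers": 0}, {"delta_pos": [0, 0.3125, 0.075], "turn": [0, 0, 0], "fingers": 0}, {"delta_pos": [0, 0.3125, 0.1375], "turn": [0, 0, 0], "fingers": 0}, {"delta_pos": [0, 0.3125, 0.15], "turn": [0, 0, 0], "fingers": 0}, {"delta_pos": [0, 0.3125, 0.15], "turn": [0, 0, 0], "fingers": 0}, {"delta_pos": [0, 0.3125, 0.15], "turn": [0, 0, 0], "fingers": 0}]'

```text
clock: 6.7
position: [0.5746, -0.233, 0.1113]
ee_rot: [0.994, -0.105, 0.004, 0.001]
ft_force: [-0.1, -0.7, 1.1]
grip_width: 1.003
grasp_force: 0.0
```

```bash
python3 -c "
from h import *
go([.572,-.231,.023],-12)"
```

```text
t 6.7 pos [ 0.5746 -0.233   0.1113] yaw -12.04 tz [ 0.007 -0.002 -1.   ] F [-0.1 -0.7  1.1] grip 1.003 0.0
delta [-0.0036 -0.0014  0.0882]
turn [ 0.0007 -0.0074 -0.0006]
```

In the tool's units: 0.088 m / 0.8 = 0.11, 0.08 m / 0.8 = 0.1, -0.007 rad / 3.1416 = -0.0022.

move_arm --force 50 --plan '[{"delta_pos": [-0.0038, -0.0019, 0.0375], "turn": [0, -0.0022, 0], "fingers": 0}, {"delta_pos": [-0.0038, -0.0019, 0.075], "turn": [0, -0.0022, 0], "fingers": 0}, {"delta_pos": [-0.0038, -0.0019, 0.1], "turn": [0, -0.0022, 0], "fingers": 0}, {"delta_pos": [-0.0038, -0.0019, 0.11], "turn": [0, -0.0022, 0], "fingers": 0}, {"delta_pos": [-0.0038, -0.0019, 0.11], "turn": [0, -0.0022, 0], "fingers": 0}]'

```text
clock: 7.32
position: [0.5713, -0.2306, 0.0211]
ee_rot: [0.994, -0.105, -0.001, -0.0]
ft_force: [1.0, 0.1, -0.3]
grip_width: 0.998
grasp_force: 0.0
```

move_arm --plan '[{"delta_pos": [0, 0, 0], "turn": [0, 0, 0], "fingers": 0.45}, {"delta_pos": [0, 0, 0], "turn": [0, 0, 0], "fingers": 0.7}, {"delta_pos": [0, 0, 0], "turn": [0, 0, 0], "fingers": 1}, {"delta_pos": [0, 0, 0], "turn": [0, 0, 0], "fingers": 1}, {"delta_pos": [0, 0, 0], "turn": [0, 0, 0], "fingers": 1}]'

```text
clock: 7.95
position: [0.5713, -0.2315, 0.0215]
ee_rot: [0.994, -0.105, -0.001, 0.0]
ft_force: [-2.1, -2.5, 6.8]
grip_width: 0.404
grasp_force: 49.8
```

```bash
python3 -c "
from h import *
go([.572,-.231,.023],-12)"
```

```text
t 7.95 pos [ 0.5713 -0.2315  0.0215] yaw -12.08 tz [-0.002 -0.001 -1.   ] F [-2.1 -2.5  6.8] grip 0.404 49.8
delta [ 0.0006 -0.0006 -0.0015]
turn [ 0.0011  0.0021 -0.0014]
```

In the tool's units: -0.12 m / 0.8 = -0.15, -0.09 m / 0.8 = -0.1125.

move_arm --plan '[{"delta_pos": [0, 0, -0.025], "turn": [0, 0, 0], "fingers": 1}, {"delta_pos": [0, 0, -0.0625], "turn": [0, 0, 0], "fingers": 1}, {"delta_pos": [0, 0, -0.1125], "turn": [0, 0, 0], "fingers": 1}, {"delta_pos": [0, 0, -0.15], "turn": [0, 0, 0], "fingers": 1}, {"delta_pos": [0, 0, -0.15], "turn": [0, 0, 0], "fingers": 1}, {"delta_pos": [0, 0, -0.15], "turn": [0, 0, 0], "fingers": 1}]'

```text
clock: 8.7
position: [0.5708, -0.2303, 0.1401]
ee_rot: [0.994, -0.105, -0.002, -0.0]
ft_force: [-0.3, -0.3, -2.2]
grip_width: 0.409
grasp_force: 50.0
```

```bash
python3 -c "
from h import *
go([.558,.149,.14],1.7)"
```

```text
t 8.7 pos [ 0.5708 -0.2303  0.1401] yaw -12.03 tz [-0.004  0.001 -1.   ] F [-0.3 -0.3 -2.2] grip 0.409 50.0
delta [-0.0916 -0.3682  0.0005]
turn [-0.0007  0.0043 -0.2396]
```

In the tool's units: -0.368 m / 0.8 = -0.46, -0.33 m / 0.8 = -0.4125, 0.004 rad / 3.1416 = 0.0013.

move_arm --plan '[{"delta_pos": [-0.01, -0.0438, 0], "turn": [0, 0.0003, -0.008], "fingers": 1}, {"delta_pos": [-0.025, -0.1, 0], "turn": [0, 0.0006, -0.0159], "fingers": 1}, {"delta_pos": [-0.04, -0.1625, 0], "turn": [0, 0.0006, -0.0255], "fingers": 1}, {"delta_pos": [-0.0563, -0.225, 0], "turn": [0, 0.001, -0.035], "fingers": 1}, {"delta_pos": [-0.0713, -0.2875, 0], "turn": [0, 0.001, -0.0477], "fingers": 1}, {"delta_pos": [-0.0875, -0.35, 0], "turn": [0, 0.0013, -0.0573], "fingers": 1}, {"delta_pos": [-0.1025, -0.4125, 0], "turn": [0, 0.0013, -0.0668], "fingers": 1}, {"delta_pos": [-0.1144, -0.46, 0], "turn": [0, 0.0013, -0.0764], "fingers": 1}, {"delta_pos": [-0.1144, -0.46, 0], "turn": [0, 0.0013, -0.0764], "fingers": 1}, {"delta_pos": [-0.1144, -0.46, 0], "turn": [0, 0.0013, -0.0764], "fingers": 1}]'

```text
clock: 9.95
position: [0.5579, 0.1482, 0.14]
ee_rot: [1.0, 0.015, -0.0, 0.0]
ft_force: [-0.5, 0.1, -1.5]
grip_width: 0.407
grasp_force: 50.2
```

```bash
cat > look2.py <<'E'
from h import *
import sys
go([.558,.149,.12],1.7)
ims=[]
for n in('top','side'):
    c=camera(n); np.savez(n+sys.argv[1]+'.npz',**c); P=cloud(c); z=P[...,2]
    hsv=cv2.cvtColor(c['color'],cv2.COLOR_RGB2HSV)
    m=cv2.inRange(hsv,(100,120,60),(125,255,255))>0
    m&=(abs(P[...,0]-.558)<.09)&(abs(P[...,1]-.149)<.08)&(z<.02)
    r=cv2.minAreaRect(P[m][:,:2].astype(np.float32)*1000); print(n,'base',np.round(r[0],1),np.round(r[1],1),round(r[2],2),'z',np.round(np.median(z[m]),4))
    a=np.radians(1.7); d=P[...,:2]-[.558,.149]; gx=d@[np.cos(a),np.sin(a)]; gy=d@[-np.sin(a),np.cos(a)]
    zl=float(sys.argv[2])
    m=(abs(gx)<.08)&(abs(gx)>.018)&(abs(gy)<.022)&(abs(z-zl)<.02)
    q=np.c_[gx[m],gy[m],z[m]]
    print(n,'lens n',m.sum(),'gx',np.round(np.percentile(q[:,0],[1,99]),4))
    for s in(-1,1):
        k=(s*q[:,0]>.03)&(s*q[:,0]<.045); w=q[k]
        if k.sum()>8: print('  end',s,k.sum(),'gy',np.round([*np.percentile(w[:,1],[3,97])],4),'ztop',np.round(np.percentile(w[:,2],97),4))
    ims.append(cv2.resize(c['color'][150:370,130:330] if n=='side' else c['color'][160:300,150:310],(390,430))[:,:,::-1])
cv2.imwrite(f'pics/v{sys.argv[1]}.png',np.hstack(ims))
E
python3 look2.py 2 .15
```

```text
t 9.95 pos [0.5579 0.1482 0.14  ] yaw 1.74 tz [-0.001 -0.    -1.   ] F [-0.5  0.1 -1.5] grip 0.407 50.2
delta [ 0.0002 -0.0008  0.02  ]
turn [0.0004 0.001  0.0006]
top base [557.9 135.6] [116.8  72.8] 0.79 z 0.0104
top lens n 388 gx [-0.0481  0.0503]
  end -1 98 gy [-0.0179  0.0123] ztop 0.1673
  end 1 99 gy [-0.018   0.0143] ztop 0.1667
side base [558.6 148.8] [113.9  97.1] 2.01 z 0.0085
side lens n 378 gx [-0.0498 -0.0187]
  end -1 140 gy [-0.0164  0.0148] ztop 0.1638
```

View pics/v2.png

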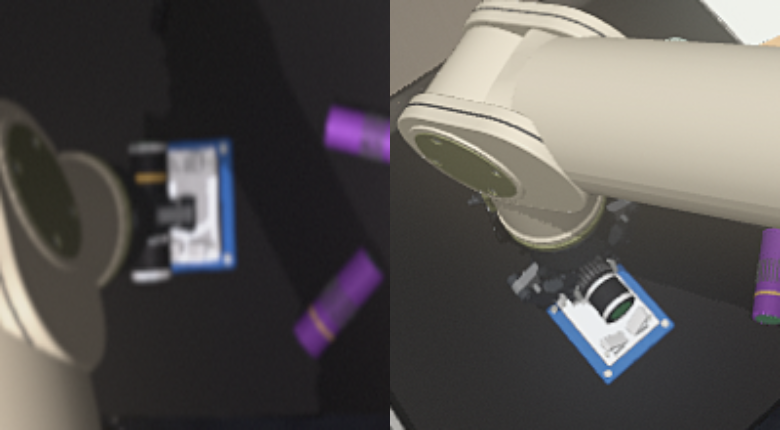

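The side view shows the barrel hanging level, just above and parallel to the groove. I lower it to just above contact.

In the tool's units: 0.08 m / 0.8 = 0.1, 0.065 m / 0.8 = 0.0813.

move_arm --plan '[{"delta_pos": [0, -0.001, 0.025], "turn": [0, 0, 0], "fingers": 1}, {"delta_pos": [0, -0.001, 0.0563], "turn": [0, 0, 0], "fingers": 1}, {"delta_pos": [0, -0.001, 0.0813], "turn": [0, 0, 0], "fingers": 1}, {"delta_pos": [0, -0.001, 0.0963], "turn": [0, 0, 0], "fingers": 1}, {"delta_pos": [0, -0.001, 0.1], "turn": [0, 0, 0], "fingers": 1}, {"delta_pos": [0, -0.001, 0.1], "turn": [0, 0, 0], "fingers": 1}, {"delta_pos": [0, -0.001, 0.1], "turn": [0, 0, 0], "fingers": 1}]'

```text
clock: 10.92
position: [0.5592, 0.1494, 0.0617]
ee_rot: [1.0, 0.015, 0.001, -0.0]
ft_force: [0.1, -0.3, -1.7]
grip_width: 0.4
grasp_force: 50.2
```

```bash
python3 look2.py 3 .075
```

```text
t 10.93 pos [0.5592 0.1494 0.0617] yaw 1.71 tz [ 0.002  0.001 -1.   ] F [ 0.1 -0.3 -1.7] grip 0.4 50.2
delta [-0.0011  0.0003 -0.0583]
turn [-0.0005 -0.0021  0.0001]
top base [556.5 149.3] [115.8 102. ] 4.95 z 0.0107
top lens n 315 gx [-0.046   0.0519]
  end -1 84 gy [-0.0206  0.0126] ztop 0.0884
  end 1 92 gy [-0.0208  0.0132] ztop 0.0889
side base [542.  148.6] [81.6 96.9] 1.68 z 0.0083
side lens n 330 gx [-0.0489 -0.0185]
  end -1 133 gy [-0.0206  0.0209] ztop 0.0874
```

In the tool's units: 0.007 m / 0.8 = 0.0088, 0.002 m / 0.8 = 0.0025, -0.002 rad / 3.1416 = -0.0006.

move_arm --plan '[{"delta_pos": [-0.0013, 0, 0.0025], "turn": [0, -0.0006, 0], "fingers": 1}, {"delta_pos": [-0.0013, 0, 0.005], "turn": [0, -0.0006, 0], "fingers": 1}, {"delta_pos": [-0.0013, 0, 0.0075], "turn": [0, -0.0006, 0], "fingers": 1}, {"delta_pos": [-0.0013, 0, 0.0088], "turn": [0, -0.0006, 0], "fingers": 1}, {"delta_pos": [-0.0013, 0, 0.0088], "turn": [0, -0.0006, 0], "fingers": 1}, {"delta_pos": [-0.0013, 0, 0.0088], "turn": [0, -0.0006, 0], "fingers": 1}]'

```text
clock: 11.78
position: [0.5577, 0.1493, 0.0541]
ee_rot: [1.0, 0.015, -0.001, -0.0]
ft_force: [-2.1, -1.3, 2.7]
grip_width: 0.407
grasp_force: 50.5
```

Contact: 4.4 N with about 1 mm of sink, as expected. I press about 3 mm more.

In the tool's units: 0.0035 m / 0.8 = 0.0044, 0.001 m / 0.8 = 0.0013.

move_arm --plan '[{"delta_pos": [0, 0, 0.0013], "turn": [0, 0, 0], "fingers": 1}, {"delta_pos": [0, 0, 0.0025], "turn": [0, 0, 0], "fingers": 1}, {"delta_pos": [0, 0, 0.0038], "turn": [0, 0, 0], "fingers": 1}, {"delta_pos": [0, 0, 0.0044], "turn": [0, 0, 0], "fingers": 1}, {"delta_pos": [0, 0, 0.0044], "turn": [0, 0, 0], "fingers": 1}, {"delta_pos": [0, 0, 0.0044], "turn": [0, 0, 0], "fingers": 1}, {"delta_pos": [0, 0, 0.0044], "turn": [0, 0, 0], "fingers": 1}]'

```text
clock: 12.65
position: [0.5578, 0.1494, 0.0509]
ee_rot: [1.0, 0.015, -0.0, -0.0]
ft_force: [-3.1, 0.2, 7.9]
grip_width: 0.406
grasp_force: 51.0
```

```bash
python3 look2.py 4 .07; python3 - <<'E'
from h import *
# pads: heights/positions of high aluminium points vs the first picture, and flaps
for f in('side0','side4','top0','top4'):
    c=dict(np.load(f+'.npz')); P=cloud(c); a=np.radians(1.7); d=P[...,:2]-[.558,.149]; gx=d@[np.cos(a),np.sin(a)]; gy=d@[-np.sin(a),np.cos(a)]; z=P[...,2]
    m=(abs(gx)<.028)&(gx<-.012)&(abs(gy)>.02)&(abs(gy)<.034)&(z>.015)&(z<.04)&(c['color'].min(2)>120)
    print(f,'plate z',m.sum(),np.round(np.median(z[m]),4) if m.any() else '')
    for s in(-1,1):
        m=(gx<-.029)&(gx>-.045)&(s*gy>.019)&(s*gy<.027)&(z>.04)&(z<.066)&(c['color'].min(2)>90)
        if m.sum()>3: print('  pad near',s,m.sum(),'gy',np.round(np.median(gy[m]),4),'z',np.round(np.percentile(z[m],[50,95]),4))
E
python3 look.py 5 | grep flap
```

```text
t 12.65 pos [0.5578 0.1494 0.0509] yaw 1.72 tz [-0.001  0.    -1.   ] F [-3.1  0.2  7.9] grip 0.406 51.0
delta [ 0.0001  0.0004 -0.0691]
turn [-0.0004  0.0008  0.0003]
top base [558.5 150.5] [115.2 103.3] 1.18 z 0.0102
top lens n 312 gx [-0.0487  0.0496]
  end -1 85 gy [-0.0194  0.0118] ztop 0.0777
  end 1 89 gy [-0.0199  0.0148] ztop 0.0782
side base [538.6 148.4] [72.8 97.6] 2.66 z 0.0084
side lens n 327 gx [-0.0499 -0.0187]
  end -1 144 gy [-0.0207  0.0205] ztop 0.0762
side0 plate z 67 0.0287
  pad near -1 31 gy -0.0228 z [0.0566 0.0597]
  pad near 1 31 gy 0.023 z [0.0576 0.0598]
side4 plate z 71 0.0241
  pad near -1 27 gy -0.0225 z [0.0525 0.0548]
  pad near 1 29 gy 0.0229 z [0.0529 0.0551]
top0 plate z 63 0.0316
  pad near -1 15 gy -0.0242 z [0.0592 0.0619]
  pad near 1 19 gy 0.0228 z [0.0586 0.0624]
top4 plate z 23 0.0264
  pad near -1 15 gy -0.0229 z [0.0551 0.0572]
top flap -1 753 reach [0.067 0.098] slope/int [0.45  0.002]
top flap 1 763 reach [0.067 0.098] slope/int [0.515 0.002]Traceback (most recent call last):
  File "look.py", line 12, in <module>
    print(n,'lens n',m
[... 204 characters left out ...]
],cy[m],1),4))
                                           ~~~~~~~~~~~~~^^^^^^^^^^^^^^
    return _quantile_unchecked(
        a, q, axis, out, overwrite_input, method, keepdims, weights)
    return _ureduce(a,
                    func=_quantile_ureduce_func,
    ...<5 lines>...
                    overwrite_input=overwrite_input,
                    method=method)
    r = func(a, **kwargs)
    result = _quantile(arr,
                       quantiles=q,
    ...<2 lines>...
                       out=out,
                       weights=wgt)
    slices_having_nans = np.isnan(arr[-1, ...])
                                  ~~~^^^^^^^^^
IndexError: index -1 is out of bounds for axis 0 with size 0
```

View pics/v4.png

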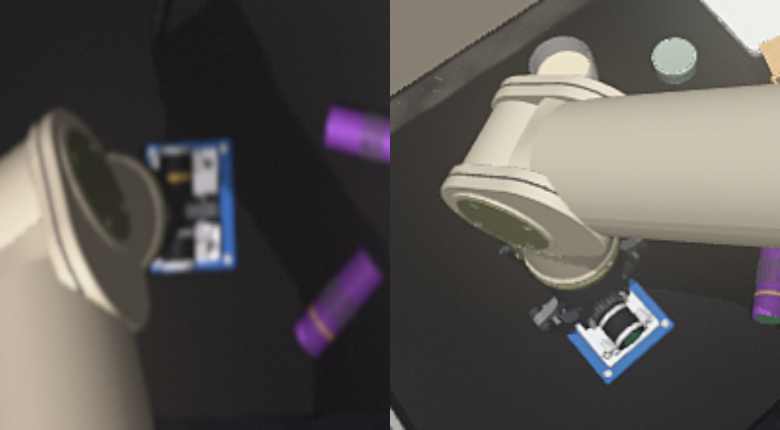

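The barrel lies centred in the groove (ends at ±49 mm) and rests on both pads. The V has sunk about 4.5 mm by both depth and force (9.6 N), side force is near zero, and the flaps are still open. Handing in.

```bash
python3 -c "
from h import *
go(None); print(hand_in())"
```

```text
t 12.8 pos [0.5578 0.1494 0.0509] yaw 1.72 tz [-0.001  0.    -1.   ] F [-2.9 -1.4  7.4] grip 0.4 51.0
the job is handed in; nothing more can be done
None
```

I handed the job in at 12.8 s with both flaps folded back to about 2.7 rad and the black barrel held centred in the V, pressed down about 4.5 mm at 9–10 N; I saw no sign that the glass, tin, stapler or marker moved, and the hand-in returned no verdict.

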